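# Free the jammed tube insert of a block heater

## Task

The aluminium tube insert is jammed under the blue lips of the block heater's dock. Pick up the orange plastic block (not the dark metal bar of the same size) and with it knock the insert sideways along its channel, towards the open end, until it is clear of the lips; keep your fingers off the insert until then. Lay the orange block back down on the bench, lift the insert out and set it down upright in the blue tray, without dropping it.

Things in the scene. Friction and masses are not known exactly. Their poses are not given: they have to be found in the camera images.
- knocker_c (a point): Centre of the orange plastic block: a loose plain bar 36 (own x) x 110 (own y) x 32 (z) mm, about 0.15 kg, lying on the bench, so its centre is 16 mm up. A dark metal bar of the same size lies near it (either may be the nearer) and is not to be used.
- insert_c (a point): Centre of the loose aluminium tube insert (six dark holes in its top), 0.28 kg, 55 mm tall: this point is 27.5 mm above its underside. Upper part 34 (own x) x 60 (own y) mm; foot flange 52 (x) x 60 (y) x 8 mm tall. It starts upright in the dock, axes parallel to the dock's, centre at dock y = -52 to -46 mm.
- dock: Fixed heater dock, origin under its centre at bench level. Channel along own y, -85 to +85 mm, floor 6 mm up, end walls 21. For y below -40 blue lips 40 mm apart (16 to 21 mm up) trap the flange and a sprung pad jams it (5 to 15 N shifts it to +y). Beyond, open, side walls 14 mm up; insert centre is free past y = -10, stops at +55. Panel 32 mm high at x +46 to +106.
- tray_in (a point): Centre of the inner floor of the shallow blue tray, loose, about 0.9 kg: outside 170 (own x) x 150 (own y) x 22 mm (tall), walls and floor 4 mm thick.
There are look-alikes about, which are no part of the job. Of the things shaped like the part that bears knocker_c, the orange one is meant. Of the things that look like the part that bears insert_c, the smaller one is meant.

How it is judged:
By the outcome, as a careful person would: the job done as asked, in the order asked, and still so for the second after the job is handed in, with the robot touching nothing.
It also fails if it takes over 58 s, if anything falls off the work surface, if the arm or the gripper's body presses on something with over 40 N, if the wrist force passes 120 N, or if a joint passes its speed limit or range.

## Robot

A 6-joint arm with a two-finger parallel gripper is mounted at the origin on the work surface. World frame = base frame: x ahead of the robot, y to its left, z up, the work surface at z = 0. Lengths are in m, angles in degrees, forces in N, time in s.
With the tool pointing down it reaches from about 0.4 to 0.825 m from the base axis. Payload 7 kg.
Tool frame: the origin (TCP) lies on the centre line of the jaws, within the pads' length; the fingertips stand r.nose_length ahead of it and the grasp point (between the pads) lies 2 mm behind it (r.nose_length is the distance from the TCP to the fingertips, in m); z points along the fingers, y is the direction in which the jaws open and shut (so a half turn about z gives the same grasp; the last joint's range is limited). The gripper opens to 88 mm and grips with 3 to 60 N. Pads are 19 mm wide; open, the fingers measure 130 mm over their backs; the gripper's body (78 mm by 193 mm) begins 47 mm behind the grasp point.
Start: joints at [-53.165, 20.546, 0.682, 0, -70.136, -16.507], TCP at [0.234, -0.633, 0.244] pointing down, gripper open.
Joint ranges: [-176.03, 176.03], [-82.01, 121.73], [-58.28, 71.71], [-173.87, 95.51], [-174.79, -0.11], [-173.66, 173.66]. Speed limits (degrees/s): [136.94, 136.94, 172.46, 180, 180, 180].

## Interface

Orientations are given as [roll, pitch, yaw] about the fixed x, y, z axes, in that order (R = Rz(yaw) Ry(pitch) Rx(roll)).
In Python, from plant import r gives the robot as it stands.
- The arm moves only by the tool apply_moves, never from a script. Its argument "targets" is a list of rows, each a list of 3 entries, a list of its own where there are three numbers: the shift along the tool's x, y, z scaled (see below), then the turn, a rotation vector about the tool's x, y, z scaled (see below), then the finger opening in mm, from 0 to 87.6. A call has 1 to 5 rows; each row shifts and turns the pose as measured when the row begins, along the tool's axes as they then stand; what a row does not reach is not made up. The controller multiplies each number of a shift by 0.04 m and each number of a turn by 8 degrees. A row lasts 1/10 s, in which the tool goes at most 50 mm and 8.59 degrees, less where a joint would pass 70% of its speed; a pose out of reach is approached as far as the arm can. A call with a number of a shift or a turn outside -1 to 1 is refused whole. A call with a gripper value outside its range is refused whole. The fingers move at their own pace and stop on an object; "squeeze" is the grip in N (left out, the last holds). Time passes only in rows, so rows that do not move let the fingers close. It gives the time, the measured TCP pose, the force and the opening at its end, in the units of the state.
- r.get_state(): the state, without advancing time (a new reading comes with each control period).
- r.capture(name): name is "scene" or "side" or "wrist"; returns a dict with "img" (480x640x3 uint8, blue, green, red), "z_map" (480x640 float32, m along the optical axis (not along the pixel's ray), 0 where there is no reading), "fx", "fy", "cx", "cy" (pixels), "camera_from_world" (4x4, takes a point from world to camera coordinates); the wrist camera has in their place "mount" (4x4, takes a point from camera to tool coordinates, whose origin is the TCP and whose axes are the flange's). Camera axes: x right, y up, looking along -z (the intrinsics and any distortion apply to the point x, -y, -z); pixel columns grow to the right and rows downward; lengths in m; the calibration is good to about 2 mm. A picture is of the moment at which its call begins: read the wrist's pose just before it.
- r.close_job(): hands the job in, once; it reports no verdict.
The state is a dict: "time_s": time; "joints": joint angles; "qd": joint speeds; "joint_torque": joint torques, N m; "tcp_pos": TCP position; "eef_rot": TCP orientation; "contact_force": force on the tool from outside, world axes, zero at the start; "moment": the same for the moment, N m; "gripper_width": finger opening in m.
Only numpy, scipy, OpenCV 4.12 (cv2) and the standard library are available. Lean on these libraries where they do the work, as an engineer would, in place of code of your own. Each camera call takes 0.05 s, during which the arm holds its last target.

## Working session

There is one attempt and no reset: what is moved stays moved. The work goes in short steps, Python scripts to look and compute and a tool call to move; the robot and the scene stay as the last step left them, time stands still between calls to the robot, and variables do not carry over. Pictures are saved under pics/ and viewed, and the job is handed in when it is done.

Besides the shell and the picture viewer there is one more tool, called after ">>>" as name([rows], argument=value, ...), one row to a line, values as JSON. apply_moves: Moves the arm, as the interface text tells. Its arguments: {"type":"object","properties":{"targets":{"type":"array","items":{"type":"array"}},"squeeze":{"type":"number"}},"required":["targets"]}

```bash
ls; mkdir -p pics
python3 - <<'E'
from plant import r
import cv2,pickle
print(r.get_state(), r.nose_length)
for n in("scene","side"):
    c=r.capture(n); cv2.imwrite(f"pics/{n}0.png",c["img"]); pickle.dump(c,open(f"{n}0.pkl","wb"))
    print(n,c["fx"],c["fy"],c["cx"],c["cy"],[k for k in c]); print(c["camera_from_world"])
E
```

```text
pics
{'time_s': 0.0, 'joints': array([-5.31662808e+01,  2.05903429e+01,  6.33729404e-01, -2.00508768e-02,
       -7.01332170e+01, -1.65078639e+01]), 'qd': array([ 0.08696534, -0.09749704,  0.00296018, -0.04529646, -0.00209972,
       -0.01228304]), 'joint_torque': array([ 1.69911906e-03, -5.82723427e+01,  2.93065685e+01,  6.99705809e+00,
        7.11882240e-03, -1.90579881e-04]), 'tcp_pos': array([ 0.23430301, -0.63255317,  0.24263485]), 'eef_rot': array([ 1.79908516e+02, -7.45538262e-03, -1.59680967e+02]), 'contact_force': array([ 0.09594819, -0.02493881, -0.51840955]), 'moment': array([-0.03866812, -0.01676239, -0.01764922]), 'gripper_width': 0.08761261884223687} 0.017
scene 583.4333053363721 583.4333053363721 324.2975690246012 242.0695499081371 ['img', 'z_map', 'fx', 'fy', 'cx', 'cy', 'camera_from_world']
[[ 0.45697655  0.88924742  0.02028434 -0.21214162]
 [-0.58552824  0.28357466  0.75943538  0.243721  ]
 [ 0.66957383 -0.35892122  0.65026644 -1.64529872]
 [ 0.          0.          0.          1.        ]]
side 619.4535558566632 619.4535558566632 311.3493893131536 241.56835555982488 ['img', 'z_map', 'fx', 'fy', 'cx', 'cy', 'camera_from_world']
[[-0.86258685 -0.50580271  0.01037032  0.41587664]
 [ 0.2994515  -0.49394281  0.81630221 -0.19730411]
 [-0.40776552  0.70723696  0.57753196 -1.19864017]
 [ 0.          0.          0.          1.        ]]
```

View pics/scene0.png

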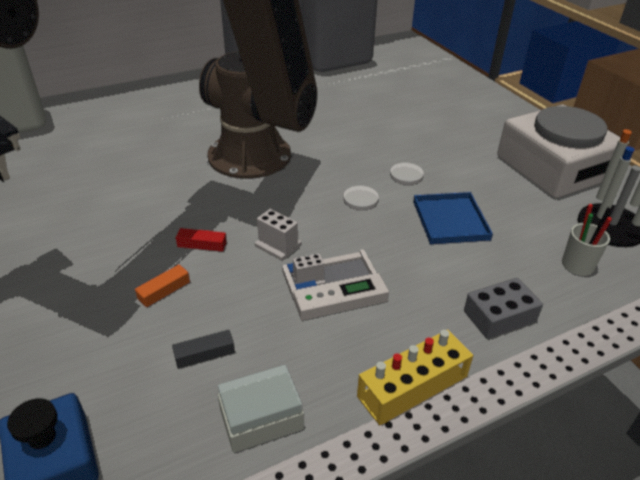

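View pics/side0.png

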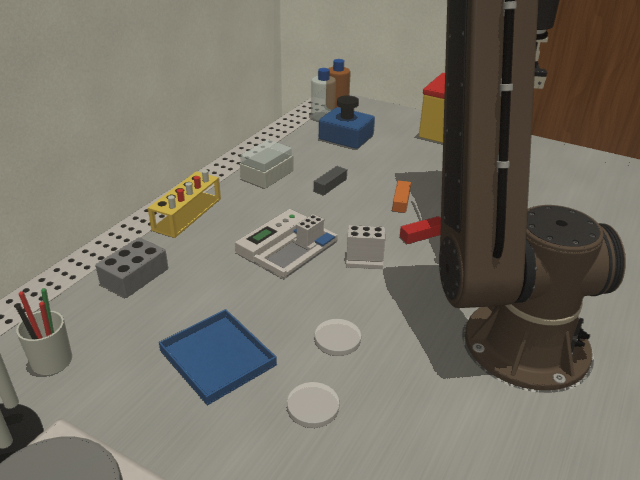

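The scene view shows the orange block at (162,286), with a red bar at (201,240) and the dark bar at (204,349). I read the orange one as the right block. The smaller insert sits in the dock at (308,265); its larger look-alike stands loose at (277,232). The blue tray is at (452,217). Next come enlarged crops and measurements.

```bash
cat > h.py <<'E'
import numpy as np,cv2,pickle
from scipy.spatial.transform import Rotation as R
def ray(c,u,v):
    M=c["camera_from_world"]; Rm=M[:3,:3]; t=M[:3,3]
    d=np.array([(u-c["cx"])/c["fx"],-(v-c["cy"])/c["fy"],-1.0])
    return -Rm.T@t, Rm.T@d
def onz(c,u,v,z):
    o,d=ray(c,u,v); return o+d*(z-o[2])/d[2]
def pm(c):
    v,u=np.mgrid[:480,:640]; z=c["z_map"]
    P=np.stack([(u-c["cx"])/c["fx"]*z,-(v-c["cy"])/c["fy"]*z,-z],-1)
    M=c["camera_from_world"]; return (P-M[:3,3])@M[:3,:3]
def proj(c,p):
    M=c["camera_from_world"]; q=M[:3,:3]@np.asarray(p)+M[:3,3]
    return np.array([c["cx"]+c["fx"]*q[0]/-q[2], c["cy"]-c["fy"]*q[1]/-q[2]])
E
python3 - <<'E'
from h import *
for n,bx in(("scene",(120,190,280,180)),("side",(220,160,240,120))):
    c=pickle.load(open(n+"0.pkl","rb"));x,y,w,h=bx
    cv2.imwrite(f"pics/{n}0c.png",cv2.resize(c["img"][y:y+h,x:x+w],None,fx=2.8,fy=2.8,interpolation=cv2.INTER_CUBIC))
    hsv=cv2.cvtColor(c["img"],cv2.COLOR_BGR2HSV); P=pm(c)
    for nm,lo,hi in(("orange",(5,150,100),(14,255,255)),("blue",(100,120,40),(125,255,255))):
        m=cv2.inRange(hsv,lo,hi)
        k,l,s,ce=cv2.connectedComponentsWithStats(m)
        for i in range(1,k):
            if s[i,4]>60:
                mm=(l==i)&(c["z_map"]>0); q=P[mm]
                if len(q)==0: continue
                print(n,nm,s[i],ce[i].round(1),np.median(q,0).round(4),np.percentile(q[:,2],[5,95]).round(3))
                if nm=="orange":
                    top=q[np.abs(q[:,2]-.032)<.005][:,:2]
                    print(" top",len(top),cv2.minAreaRect(top.astype(np.float32)*1000))
                if nm=="blue" and s[i,4]>1000:
                    top=q[np.abs(q[:,2]-.022)<.004][:,:2]
                    if len(top)>3: print(" rim",cv2.minAreaRect(top.astype(np.float32)*1000),cv2.minAreaRect(q[q[:,2]<.03][:,:2].astype(np.float32)*1000))
E
```

```text
scene orange [135 265  53  35 705] [160.5 281.6] [ 0.4233 -0.3624  0.0331] [0.029 0.036]
 top 671 ((422.01812744140625, -360.01788330078125), (41.54570007324219, 107.99825286865234), 19.5116024017334)
scene blue [ 413    0   92   72 4354] [461.8  26.1] [-1.494   2.0438 -0.4631] [-0.63  -0.281]
scene blue [ 499    0  136  102 7119] [552.2  49.8] [-0.2676  1.4582 -0.1036] [-0.471  0.028]
 rim ((-289.2003479003906, 1467.9683837890625), (316.4672546386719, 282.5008544921875), 6.0405988693237305) ((-543.73486328125, 1832.5382080078125), (574.1083374023438, 1254.833740234375), 44.667213439941406)
scene blue [623 147  11  13  90] [627.7 152.5] [0.6838 0.619  0.2298] [0.216 0.237]
scene blue [ 414  193   78   51 2938] [451.5 217.9] [0.4877 0.3395 0.0063] [0.002 0.022]
 rim ((490.0068359375, 334.068603515625), (150.06170654296875, 176.15444946289062), 69.82948303222656) ((490.4475402832031, 334.4580383300781), (150.80056762695312, 182.31658935546875), 69.65084838867188)
scene blue [296 281  20   7  78] [305.4 284.1] [ 0.5519 -0.0906  0.0223] [0.019 0.025]
scene blue [   0  394   98   86 4844]
[... 533 characters left out ...]
.746803283691406, 116.71783447265625), 17.94694709777832)
side blue [334  59  10  12  90] [338.3  64.4] [ 0.8545 -0.8066  0.1534] [0.134 0.162]
side blue [319  68  10  13  99] [323.3  73.5] [ 0.8547 -0.7078  0.1529] [0.135 0.163]
side blue [320 107  54  24 528] [346.8 119.8] [ 0.6982 -0.5911  0.0699] [0.063 0.074]
side blue [315 234  19  11 104] [324.2 238.5] [ 0.4939 -0.0787  0.0217] [0.019 0.024]
side blue [ 159  310  117   91 4868] [216.8 356.3] [0.4868 0.3394 0.0052] [0.002 0.022]
 rim ((487.92120361328125, 338.21954345703125), (149.8325958251953, 173.24281311035156), 70.29644012451172) ((487.92120361328125, 338.21954345703125), (149.8325958251953, 173.24281311035156), 70.29644012451172)
```

View pics/scene0c.png

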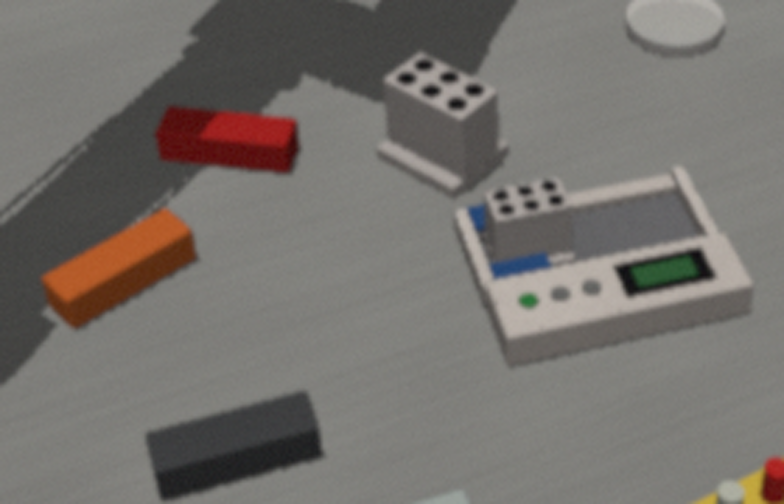

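View pics/side0c.png

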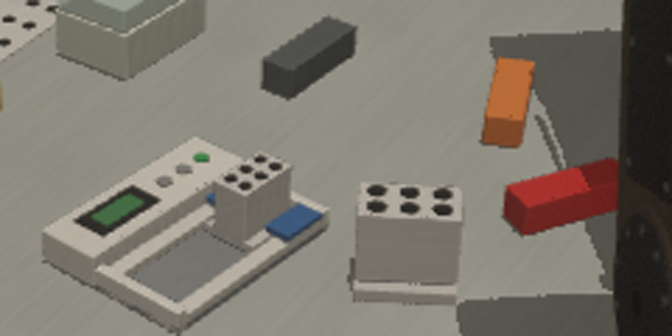

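Run:
```python
from h import *
A=[]
for n in("scene","side"):
    c=pickle.load(open(n+"0.pkl","rb")); P=pm(c)[c["z_map"]>0]
    reg=P[(P[:,0]>.40)&(P[:,0]<.70)&(P[:,1]>-.2)&(P[:,1]<.15)]
    print(n,np.histogram(reg[:,2],bins=np.arange(.003,.09,.003)))
    for nm,a,b in(("panel",.029,.036),("instop",.057,.066),("biginstop",.066,.09)):
        q=reg[(reg[:,2]>a)&(reg[:,2]<b)]
        m=np.zeros((600,600),np.uint8)
        ij=((q[:,:2]-[.35,-.25])*1000).astype(int); m[ij[:,0],ij[:,1]]=255
        m=cv2.morphologyEx(m,cv2.MORPH_CLOSE,np.ones((7,7)));m=cv2.morphologyEx(m,cv2.MORPH_OPEN,np.ones((5,5)))
        k,l,s,ce=cv2.connectedComponentsWithStats(m)
        for i in range(1,k):
            if s[i,4]>300:
                xy=np.argwhere(l==i).astype(np.float32)+[350,-250]
                mx=q[l[ij[:,0],ij[:,1]]==i]
                print(n,nm,s[i,4],np.round(cv2.minAreaRect(xy.astype(np.float32))[0]),np.round(cv2.minAreaRect(xy.astype(np.float32))[1]),cv2.minAreaRect(xy.astype(np.float32))[2],mx.mean(0).round(4))
```

```text
scene (array([1916,  601,  320,  352,  256,  286,  399,  217,  203,  856, 1009,
        208,   71,   61,   60,   64,   64,   50,   84,  211,  146,   37,
         32,   53,  140,   30,    1,    0]), array([0.003, 0.006, 0.009, 0.012, 0.015, 0.018, 0.021, 0.024, 0.027,
       0.03 , 0.033, 0.036, 0.039, 0.042, 0.045, 0.048, 0.051, 0.054,
       0.057, 0.06 , 0.063, 0.066, 0.069, 0.072, 0.075, 0.078, 0.081,
       0.084, 0.087]))
scene panel 11186 [612. -39.] [190.  64.] 80.65532684326172 [ 0.6144 -0.0422  0.033 ]
scene instop 2031 [530. -74.] [60. 38.] 81.46923065185547 [ 0.5323 -0.0742  0.0619]
scene biginstop 1471 [419. -77.] [38. 56.] 2.2906100749969482 [ 0.4186 -0.0778  0.0748]
side (array([970, 460, 251, 366, 383, 244, 264, 137, 154, 581, 542, 121,  39,
        39,  38,  42,  34,  40,  65, 142,  72,  12,  11,  51,  97,  20,
         0,   0]), array([0.003, 0.006, 0.009, 0.012, 0.015, 0.018, 0.021, 0.024, 0.027,
       0.03 , 0.033, 0.036, 0.039, 0.042, 0.045, 0.048, 0.051, 0.054,
       0.057, 0.06 , 0.063, 0.066, 0.069, 0.072, 0.075, 0.078, 0.081,
       0.084, 0.087]))
side panel 10702 [609. -36.] [192.  64.] 80.85836029052734 [ 0.6097 -0.028   0.0327]
side instop 2042 [527. -71.] [65. 37.] 82.87498474121094 [ 0.527  -0.0683  0.0616]
side biginstop 1233 [416. -72.] [52. 33.] 90.0 [ 0.4134 -0.0689  0.0753]
```

Orange block: top centre about (0.420,-0.357), long axis at about 109°. Averaging both views, the dock origin is about (0.5355,-0.0254) with yaw about -9.2°. That puts the insert at dock (0.6,-47.5) mm, which is inside the stated range. Next, a helper to work out the moves.

```bash
cat > go.py <<'E'
import sys; from h import *; from plant import r
# usage: go.py x y z yaw  -> shifts in scaled tool axes (ordered as simulated, turn spread over n rows)
def plan(x,y,z,yaw,n=None):
    s=r.get_state(); p=s["tcp_pos"]; Rm=R.from_euler("xyz",s["eef_rot"],degrees=True)
    Rt=R.from_euler("xyz",[180,0,yaw],degrees=True)
    print("pos",p.round(4),"rot",s["eef_rot"].round(2),"t",round(s["time_s"],2),"j",s["joints"].round(1),"F",s["contact_force"].round(1),"w",round(s["gripper_width"],4))
    d=np.array([x,y,z])-p; rv=(Rm.inv()*Rt).as_rotvec(degrees=True)/8
    k=n or int(max(np.ceil(np.abs(rv).max()),np.ceil(np.abs(Rm.inv().apply(d)/.04).max()),1))
    print("rows",k,"turn/row",(rv/k).round(3))
    for i in range(k):
        Ri=Rm*R.from_rotvec(rv*8*i/k,degrees=True)
        print(i,(Ri.inv().apply(d/k)/.04).round(2))
def dock(x,y,o=(.5355,-.0254),yaw=-9.2):
    a=np.radians(yaw); return np.array(o)+[x*np.cos(a)-y*np.sin(a),x*np.sin(a)+y*np.cos(a)]
if __name__=="__main__":
    a=[float(v) for v in sys.argv[1:]]; plan(*a[:4],n=int(a[4]) if len(a)>4 else None)
E
python3 go.py .420 -.357 .13 -70.5 12
```

```text
pos [ 0.2343 -0.6326  0.2427] rot [ 1.7991e+02 -1.0000e-02 -1.5968e+02] t 0.1 j [-53.2  20.6   0.6  -0.  -70.1 -16.5] F [-0.1  0.4 -0.5] w 0.0877
rows 12 turn/row [ 0.001  0.001 -0.929]
0 [-0.56  0.4   0.24]
1 [-0.61  0.33  0.24]
2 [-0.65  0.25  0.24]
3 [-0.67  0.16  0.24]
4 [-0.69  0.07  0.24]
5 [-0.69 -0.02  0.23]
6 [-0.68 -0.11  0.23]
7 [-0.66 -0.19  0.23]
8 [-0.63 -0.28  0.23]
9 [-0.59 -0.36  0.23]
10 [-0.54 -0.43  0.23]
11 [-0.48 -0.5   0.23]
```

>>> apply_moves([
  [[-0.56,0.4,0.1],[0,0,-0.93],87.6],
  [[-0.61,0.33,0.1],[0,0,-0.93],87.6],
  [[-0.65,0.25,0.1],[0,0,-0.93],87.6],
  [[-0.67,0.16,0.1],[0,0,-0.93],87.6],
  [[-0.69,0.07,0.1],[0,0,-0.93],87.6],
])

```text
time_s: 0.6
tcp_pos: [0.3104, -0.5152, 0.219]
eef_rot: [179.7, 0.1, -121.5]
contact_force: [-0.1, 0.2, 0.2]
gripper_width: 0.088
```

>>> apply_moves([
  [[-0.69,-0.02,0.1],[0,0,-0.93],87.6],
  [[-0.68,-0.11,0.1],[0,0,-0.93],87.6],
  [[-0.66,-0.19,0.1],[0,0,-0.93],87.6],
  [[-0.63,-0.28,0.1],[0,0,-0.93],87.6],
  [[-0.59,-0.36,0.1],[0,0,-0.93],87.6],
])

```text
time_s: 1.1
tcp_pos: [0.3858, -0.3928, 0.1968]
eef_rot: [179.7, 0.4, -82.8]
contact_force: [0.5, -0.9, 0.9]
gripper_width: 0.0878
```

```bash
python3 go.py .420 -.357 .13 -70.5
```

```text
pos [ 0.3858 -0.3928  0.1968] rot [179.7    0.45 -82.76] t 1.1 j [-25.3  11.3 -18.5  -0.2 -60.7  32.6] F [ 0.5 -0.9  0.9] w 0.0878
rows 2 turn/row [ 0.016  0.03  -0.766]
0 [-0.38 -0.48  0.84]
1 [-0.33 -0.52  0.84]
```

>>> apply_moves([
  [[-0.38,-0.48,0.5],[0,0,-0.77],87.6],
  [[-0.33,-0.52,0.5],[0,0,-0.77],87.6],
  [[0,0,0],[0,0,0],87.6],
])

```text
time_s: 1.4
tcp_pos: [0.4219, -0.3531, 0.1553]
eef_rot: [179.8, 0.5, -69.5]
contact_force: [0.5, 0.8, 0.3]
gripper_width: 0.0878
```

```bash
python3 go.py .420 -.357 .13 -70.5
python3 - <<'E'
from h import *; from plant import r
s=r.get_state(); c=r.capture("wrist"); cv2.imwrite("pics/w1.png",c["img"])
print(c["mount"])
T=np.eye(4);T[:3,:3]=R.from_euler("xyz",s["eef_rot"],degrees=True).as_matrix();T[:3,3]=s["tcp_pos"]
c["camera_from_world"]=np.linalg.inv(T@c["mount"])
m=cv2.inRange(cv2.cvtColor(c["img"],cv2.COLOR_BGR2HSV),(4,150,60),(16,255,255))
P=pm(c); q=P[(m>0)&(c["z_map"]>0)]; print(len(q),np.percentile(q[:,2],[5,50,95]))
top=q[abs(q[:,2]-.032)<.005]; print(cv2.minAreaRect((top[:,:2]*1000).astype(np.float32)))
E
```

```text
pos [ 0.4219 -0.3531  0.1553] rot [179.84   0.51 -69.5 ] t 1.4 j [-19.7  13.5 -21.6  -0.4 -55.4  40.4] F [0.5 0.8 0.3] w 0.0878
rows 1 turn/row [0.02  0.064 0.125]
0 [0.08 0.08 0.63]
[[ 6.63572550e-04  9.63811701e-01  2.66583128e-01  7.21934343e-02]
 [ 9.99999780e-01 -6.40294953e-04 -1.74236967e-04 -4.70133972e-04]
 [ 2.76020376e-06  2.66583185e-01 -9.63811914e-01 -1.41005049e-01]
 [ 0.00000000e+00  0.00000000e+00  0.00000000e+00  1.00000000e+00]]
5837 [0.03047139 0.0318361  0.03325049]
((399.7471008300781, -324.2687072753906), (56.515689849853516, 195.3450927734375), 30.891834259033203)
```

View pics/w1.png

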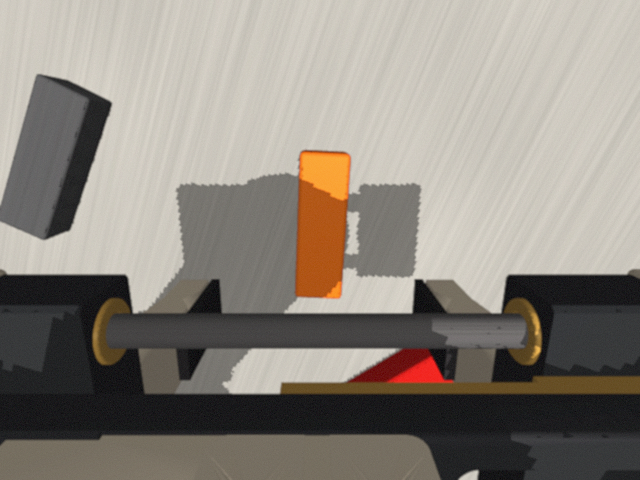

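The wrist view shows the orange block at (322,224) and the dark bar well to the left at (50,155). The red bar bled into the mask near the bottom, so I'll restrict it to the block's component.

```bash
cat >> h.py <<'E'
def wrist(name):
    from plant import r
    s=r.get_state(); c=r.capture("wrist"); cv2.imwrite(f"pics/{name}.png",c["img"])
    T=np.eye(4);T[:3,:3]=R.from_euler("xyz",s["eef_rot"],degrees=True).as_matrix();T[:3,3]=s["tcp_pos"]
    c["camera_from_world"]=np.linalg.inv(T@c["mount"]); pickle.dump(c,open(name+".pkl","wb")); return c
E
python3 - <<'E'
from h import *
c=wrist("w2")
m=cv2.inRange(cv2.cvtColor(c["img"],cv2.COLOR_BGR2HSV),(4,150,60),(16,255,255))
m[320:]=0;m[:, :280]=0;m[:,370:]=0
P=pm(c); q=P[(m>0)&(abs(P[...,2]-.032)<.004)];print(len(q),cv2.minAreaRect((q[:,:2]*1000).astype(np.float32)))
E
python3 go.py .42 -.357 .022 -70.5
```

```text
5611 ((420.8045654296875, -359.73516845703125), (35.46195602416992, 108.85808563232422), 17.915321350097656)
pos [ 0.4217 -0.3549  0.1574] rot [179.91   0.39 -69.78] t 1.5 j [-19.9  13.4 -21.4  -0.3 -55.5  40.3] F [-0.2 -1.3 -0.1] w 0.0877
rows 4 turn/row [0.003 0.012 0.023]
0 [0.01 0.01 0.85]
1 [0.01 0.01 0.85]
2 [0.01 0.01 0.85]
3 [0.01 0.01 0.85]
```

```bash
python3 go.py .421 -.3595 .022 -72 5
```

```text
pos [ 0.4217 -0.3549  0.1574] rot [179.91   0.39 -69.78] t 1.5 j [-19.9  13.4 -21.4  -0.3 -55.5  40.3] F [-0.2 -1.3 -0.1] w 0.0877
rows 5 turn/row [0.003 0.01  0.056]
0 [0.02 0.01 0.68]
1 [0.02 0.01 0.68]
2 [0.02 0.01 0.68]
3 [0.02 0.01 0.68]
4 [0.02 0.01 0.68]
```

>>> apply_moves([
  [[0.03,0.01,0.68],[0,0.02,0.12],87.6],
  [[0.03,0.01,0.68],[0,0.02,0.12],87.6],
  [[0.02,0.01,0.68],[0,0.02,0.05],87.6],
  [[0.02,0.01,0.6],[0,0,0],87.6],
])

```text
time_s: 1.9
tcp_pos: [0.4245, -0.3637, 0.0555]
eef_rot: [-179.6, -0.6, -72.6]
contact_force: [0.1, -0.2, -0.3]
gripper_width: 0.0878
```

```bash
python3 go.py .421 -.3595 .022 -72
```

```text
pos [ 0.4245 -0.3637  0.0555] rot [-179.57   -0.65  -72.57] t 1.9 j [-20.4  20.5 -27.8   0.4 -40.9  37.5] F [ 0.1 -0.2 -0.3] w 0.0878
rows 1 turn/row [-0.053 -0.081 -0.07 ]
0 [-0.14  0.06  0.84]
```

>>> apply_moves([
  [[-0.1,0.05,0.5],[-0.05,-0.08,-0.07],87.6],
  [[-0.03,0.02,0.34],[0,0,0],87.6],
  [[0,0,0],[0,0,0],87.6],
])

```text
time_s: 2.2
tcp_pos: [0.4178, -0.3616, 0.0191]
eef_rot: [179.9, 0.1, -72.4]
contact_force: [-0.2, 0.0, -0.1]
gripper_width: 0.0875
```

```bash
python3 go.py .421 -.3595 .022 -72
```

```text
pos [ 0.4178 -0.3616  0.0191] rot [ 1.7987e+02  1.1000e-01 -7.2410e+01] t 2.2 j [-20.6  23.5 -29.4  -0.  -37.2  38.2] F [-0.2  0.  -0.1] w 0.0875
rows 1 turn/row [ 0.017  0.014 -0.052]
0 [-0.03 -0.09 -0.07]
```

Good. Raise a touch, centre and close.

>>> apply_moves([
  [[-0.03,-0.08,-0.07],[0,0,0],87.6],
  [[0,0,0],[0,0,0],30],
  [[0,0,0],[0,0,0],30],
  [[0,0,0],[0,0,0],30],
  [[0,0,0],[0,0,0],30],
], squeeze=45)

```text
time_s: 2.7
tcp_pos: [0.4226, -0.3617, 0.0264]
eef_rot: [-179.9, -0.1, -72.6]
contact_force: [-0.3, 0.8, -0.0]
gripper_width: 0.0611
```

>>> apply_moves([
  [[0,0,0],[0,0,0],30],
  [[0,0,0],[0,0,0],30],
  [[0,0,0],[0,0,0],30],
])

```text
time_s: 3.0
tcp_pos: [0.4229, -0.3617, 0.027]
eef_rot: [-179.8, -0.2, -72.6]
contact_force: [-0.7, -0.9, -0.7]
gripper_width: 0.0371
```

>>> apply_moves([
  [[0,0,0],[0,0,0],30],
  [[0,0,0],[0,0,0],30],
])

```text
time_s: 3.2
tcp_pos: [0.4228, -0.3617, 0.027]
eef_rot: [-179.8, -0.2, -72.5]
contact_force: [0.2, 0.1, 0.8]
gripper_width: 0.0359
```

>>> apply_moves([
  [[0,0,-0.5],[0,0,0],30],
  [[0,0,-0.8],[0,0,0],30],
  [[0,0,-0.8],[0,0,0],30],
  [[0,0,-0.8],[0,0,0],30],
  [[0,0,0],[0,0,0],30],
])

```text
time_s: 3.7
tcp_pos: [0.4205, -0.3605, 0.1442]
eef_rot: [179.9, 0.1, -72.6]
contact_force: [0.3, -1.0, -2.3]
gripper_width: 0.0359
```

Run:
```python
from h import *
import go
p=go.dock(0,-.160); print(p); go.plan(p[0],p[1],.125,-99.2)
c=wrist("w3")
m=cv2.inRange(cv2.cvtColor(c["img"],cv2.COLOR_BGR2HSV),(4,150,60),(16,255,255))
P=pm(c);q=P[m>0]; print(len(q),np.percentile(q[:,2],[5,50,95]),cv2.minAreaRect((q[:,:2]*1000).astype(np.float32)))
```

```text
[ 0.50991901 -0.1833418 ]
pos [ 0.4205 -0.3605  0.1442] rot [ 1.7985e+02  1.1000e-01 -7.2590e+01] t 3.7 j [-20.3  14.3 -22.3   0.  -53.6  37.8] F [ 0.3 -1.  -2.3] w 0.0359
rows 4 turn/row [0.005 0.002 0.832]
0 [-0.89 -0.86  0.12]
1 [-0.98 -0.76  0.12]
2 [-1.06 -0.64  0.12]
3 [-1.13 -0.51  0.12]
12456 [0.14543965 0.14881247 0.15002669] ((402.17364501953125, -330.2452697753906), (48.77975845336914, 213.28968811035156), 28.381305694580078)
```

View pics/w3.png

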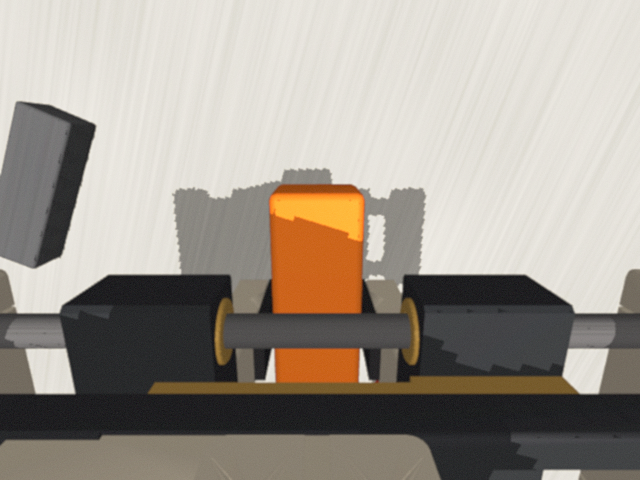

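Orange block is held level (top z about 0.149, TCP 5 mm lower). Moving to a point beyond the dock's lipped end.

```bash
python3 go.py .510 -.1833 .125 -99.2 6
```

```text
pos [ 0.4194 -0.3597  0.1419] rot [179.76   0.26 -72.63] t 3.75 j [-20.3  14.4 -22.5  -0.1 -53.5  37.8] F [-0.5 -0.6 -2.6] w 0.0361
rows 6 turn/row [0.006 0.004 0.554]
0 [-0.59 -0.58  0.07]
1 [-0.63 -0.53  0.07]
2 [-0.67 -0.48  0.07]
3 [-0.71 -0.43  0.07]
4 [-0.74 -0.37  0.07]
5 [-0.76 -0.32  0.07]
```

>>> apply_moves([
  [[-0.59,-0.58,0.05],[0,0,0.55],30],
  [[-0.63,-0.53,0.05],[0,0,0.55],30],
  [[-0.67,-0.48,0.05],[0,0,0.55],30],
  [[-0.71,-0.43,0.05],[0,0,0.55],30],
  [[-0.74,-0.37,0.05],[0,0,0.55],30],
])

```text
time_s: 4.25
tcp_pos: [0.4921, -0.2098, 0.1255]
eef_rot: [179.2, 0.3, -95.9]
contact_force: [-0.3, -0.7, -1.2]
gripper_width: 0.0356
```

>>> apply_moves([
  [[-0.5,-0.3,0],[0,0,0.55],30],
  [[0,0,0],[0,0,0],30],
])

```text
time_s: 4.45
tcp_pos: [0.5062, -0.1871, 0.1221]
eef_rot: [178.9, 0.2, -100.5]
contact_force: [0.0, 0.1, -2.1]
gripper_width: 0.0359
```

```bash
python3 go.py .510 -.1833 .054 -99.2; python3 -c "
from h import *
c=wrist('w4')"
```

```text
pos [ 0.5062 -0.1871  0.1221] rot [ 178.93    0.22 -100.46] t 4.45 j [  0.2  15.  -24.6  -0.5 -51.4 -10.4] F [ 0.   0.1 -2.1] w 0.0359
rows 2 turn/row [ 0.067  0.014 -0.078]
0 [-0.05 -0.05  0.85]
1 [-0.05 -0.05  0.85]
```

View pics/w4.png

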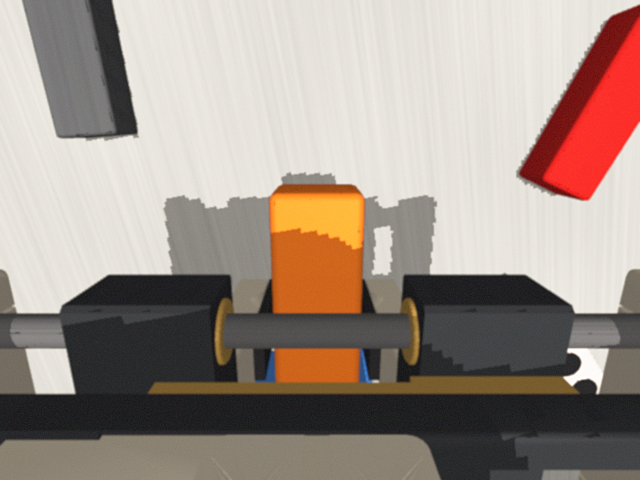

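>>> apply_moves([
  [[0,-0.08,0.7],[0.1,0,-0.12],30],
  [[0,-0.03,0.6],[0.04,0,-0.04],30],
  [[0,0,0.2],[0,0,0],30],
  [[0,0,0],[0,0,0],30],
])

```text
time_s: 4.9
tcp_pos: [0.5058, -0.1894, 0.0576]
eef_rot: [179.7, 0.2, -98.9]
contact_force: [-0.2, -1.1, -1.1]
gripper_width: 0.0356
```

```bash
python3 go.py .510 -.1833 .054 -99.2
python3 - <<'E'
from h import *; from plant import r
for n,bx in(("scene",(230,220,170,110)),("side",(220,180,150,110))):
    c=r.capture(n);x,y,w,h=bx;cv2.imwrite(f"pics/{n}1.png",cv2.resize(c["img"][y:y+h,x:x+w],None,fx=4.5,fy=4.5,interpolation=cv2.INTER_CUBIC))
E
```

```text
pos [ 0.5058 -0.1894  0.0576] rot [179.75   0.22 -98.89] t 4.9 j [  0.1  19.4 -29.   -0.4 -41.8  -8.7] F [-0.2 -1.1 -1.1] w 0.0356
rows 1 turn/row [0.032 0.027 0.039]
0 [-0.17 -0.08  0.09]
```

View pics/scene1.png

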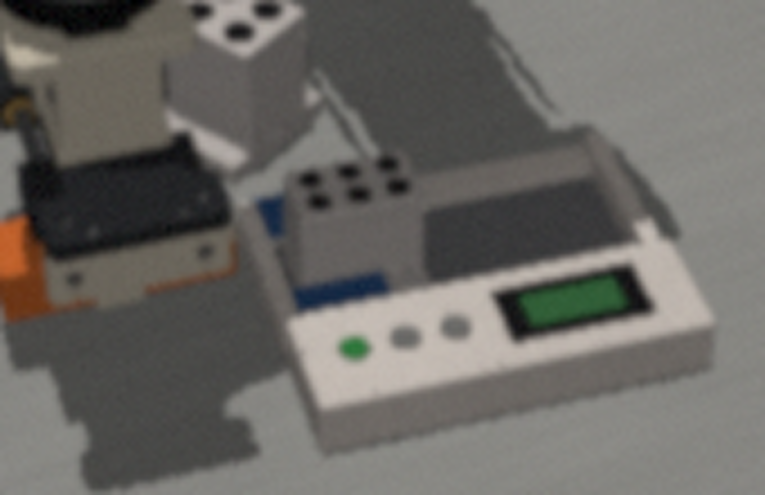

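View pics/side1.png

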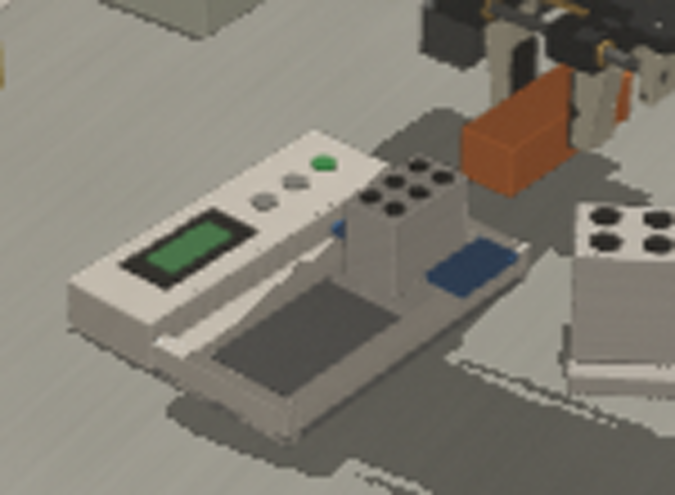

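>>> apply_moves([
  [[-0.2,-0.08,0.07],[0,0,0.03],30],
  [[-0.2,0,0.04],[0,0,0],30],
  [[-0.2,0,0],[0,0,0],30],
  [[0,0,0],[0,0,0],30],
])

```text
time_s: 5.4
tcp_pos: [0.5165, -0.1647, 0.0574]
eef_rot: [-179.8, 0.3, -99.2]
contact_force: [0.8, -0.2, -1.4]
gripper_width: 0.036
```

```bash
cat > dk.py <<'E'
from go import *
s=r.get_state(); d=s["tcp_pos"][:2]-[.5355,-.0254]; a=np.radians(-9.2)
print("dock xy mm",(1000*np.array([d[0]*np.cos(a)+d[1]*np.sin(a),-d[0]*np.sin(a)+d[1]*np.cos(a)])).round(1),"z",s["tcp_pos"][2].round(4),"rot",s["eef_rot"].round(2),"F",s["contact_force"].round(1),"t",round(s["time_s"],2),"w",round(s["gripper_width"],4))
E
python3 dk.py
```

```text
dock xy mm [   3.5 -140.5] z 0.0574 rot [-179.82    0.26  -99.18] F [ 0.8 -0.2 -1.4] t 5.4 w 0.036
```

>>> apply_moves([
  [[-0.1,0.06,0.08],[0,0,0],30],
  [[-0.15,0.02,0.02],[0,0,0],30],
  [[-0.15,0,0],[0,0,0],30],
])

```text
time_s: 5.7
tcp_pos: [0.5167, -0.1495, 0.0548]
eef_rot: [-179.7, 0.1, -99.1]
contact_force: [-0.4, -9.9, 1.3]
gripper_width: 0.0358
```

```bash
python3 dk.py
```

```text
dock xy mm [   1.3 -125.6] z 0.0548 rot [-1.7966e+02  1.0000e-01 -9.9110e+01] F [-0.4 -9.9  1.3] t 5.7 w 0.0358
```

>>> apply_moves([
  [[-0.15,0,0],[0,0,0],30],
  [[-0.15,0,0],[0,0,0],30],
  [[-0.15,0,0],[0,0,0],30],
])

```text
time_s: 6.0
tcp_pos: [0.5192, -0.1345, 0.0558]
eef_rot: [-179.6, -0.2, -99.1]
contact_force: [0.7, -9.3, -0.7]
gripper_width: 0.0357
```

```bash
python3 dk.py
```

```text
dock xy mm [   1.4 -110.3] z 0.0558 rot [-1.7962e+02 -1.7000e-01 -9.9090e+01] F [ 0.7 -9.3 -0.7] t 6.0 w 0.0357
```

>>> apply_moves([
  [[-0.15,0,0],[0,0,0],30],
  [[-0.15,0,0],[0,0,0],30],
  [[-0.15,0,0],[0,0,0],30],
  [[-0.15,0,0],[0,0,0],30],
  [[-0.1,0,0],[0,0,0],30],
])

```text
time_s: 6.5
tcp_pos: [0.5226, -0.1084, 0.0563]
eef_rot: [-179.6, -0.4, -99.1]
contact_force: [-1.1, -1.5, -0.3]
gripper_width: 0.0354
```

```bash
python3 dk.py;  python3 - <<'E'
from h import *; from plant import r
for n,bx in(("scene",(230,220,170,110)),("side",(220,180,150,110))):
    c=r.capture(n);x,y,w,h=bx;cv2.imwrite(f"pics/{n}2.png",cv2.resize(c["img"][y:y+h,x:x+w],None,fx=4.5,fy=4.5,interpolation=cv2.INTER_CUBIC))
    P=pm(c); q=P[(P[...,2]>.057)&(P[...,2]<.066)&(P[...,0]>.48)&(P[...,0]<.6)&(P[...,1]>-.06)&(P[...,1]<.1)&(c["z_map"]>0)]
    if len(q): print(n,len(q),q.mean(0),cv2.minAreaRect((q[:,:2]*1000).astype(np.float32)))
E
```

```text
dock xy mm [  0.5 -84. ] z 0.0563 rot [-179.63   -0.4   -99.11] F [-1.1 -1.5 -0.3] t 6.5 w 0.0354
scene 273 [ 0.54023208 -0.01609059  0.0617373 ] ((537.888427734375, -16.90206527709961), (50.63854217529297, 38.23399353027344), 82.49054718017578)
side 313 [ 0.5331008 -0.0223933  0.0613209] ((533.541015625, -24.360076904296875), (75.11605834960938, 37.42496109008789), 81.95460510253906)
```

View pics/side2.png

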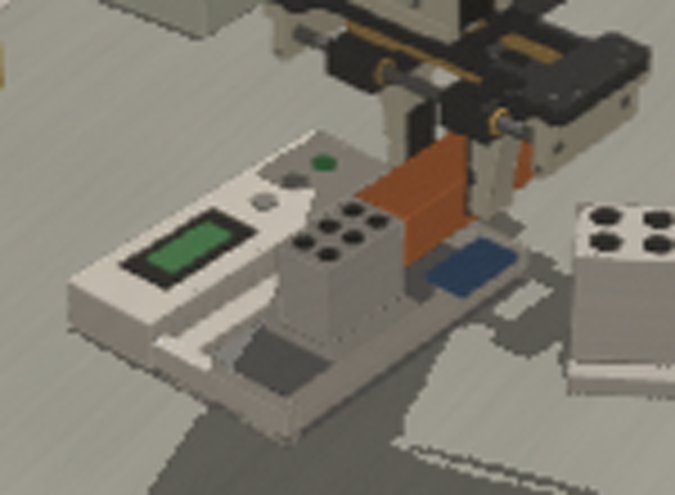

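View pics/scene2.png

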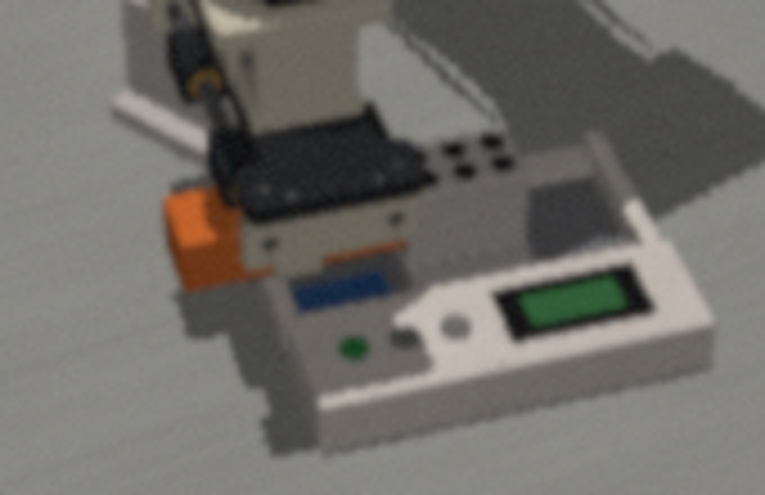

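The insert is clear of the blue lips, with a visible gap between lip and flange in both views. Retreating with the block and taking it back to its old spot.

>>> apply_moves([
  [[0.4,0,0],[0,0.03,0],30],
  [[0.8,0,0],[0,0.03,0],30],
  [[0.6,0,-0.6],[0,0,0],30],
  [[0,0,-0.8],[0,0,0],30],
  [[0,0,-0.4],[0,0,0],30],
])

```text
time_s: 7.1
tcp_pos: [0.5081, -0.1817, 0.1277]
eef_rot: [180.0, -0.9, -99.0]
contact_force: [1.0, 0.6, -1.4]
gripper_width: 0.0356
```

```bash
python3 go.py .421 -.355 .10 -72.5 6;  python3 - <<'E'
from h import *; from plant import r
for n,bx in(("scene",(230,220,170,110)),("side",(220,180,150,110))):
    c=r.capture(n);x,y,w,h=bx;cv2.imwrite(f"pics/{n}3.png",cv2.resize(c["img"][y:y+h,x:x+w],None,fx=4.5,fy=4.5,interpolation=cv2.INTER_CUBIC))
    P=pm(c); q=P[(P[...,2]>.057)&(P[...,2]<.066)&(P[...,0]>.48)&(P[...,0]<.6)&(P[...,1]>-.06)&(P[...,1]<.1)&(c["z_map"]>0)]
    if len(q): print(n,len(q),q.mean(0),cv2.minAreaRect((q[:,:2]*1000).astype(np.float32)))
E
```

```text
pos [ 0.5081 -0.1817  0.1277] rot [179.96  -0.92 -98.97] t 7.1 j [  1.8  13.9 -25.9   1.2 -50.4 -11.5] F [ 1.   0.6 -1.4] w 0.0356
rows 6 turn/row [ 0.005 -0.019 -0.551]
0 [0.77 0.25 0.13]
1 [0.75 0.3  0.13]
2 [0.72 0.36 0.12]
3 [0.69 0.42 0.12]
4 [0.66 0.47 0.12]
5 [0.62 0.52 0.12]
scene 346 [ 0.53917235 -0.02178053  0.06188164] ((537.102294921875, -20.94382095336914), (60.49163818359375, 39.640316009521484), 82.29583740234375)
side 260 [ 0.53461928 -0.01663368  0.06142612] ((536.1796875, -18.209976196289062), (65.15252685546875, 38.05668640136719), 80.32275390625)
```

View pics/side3.png

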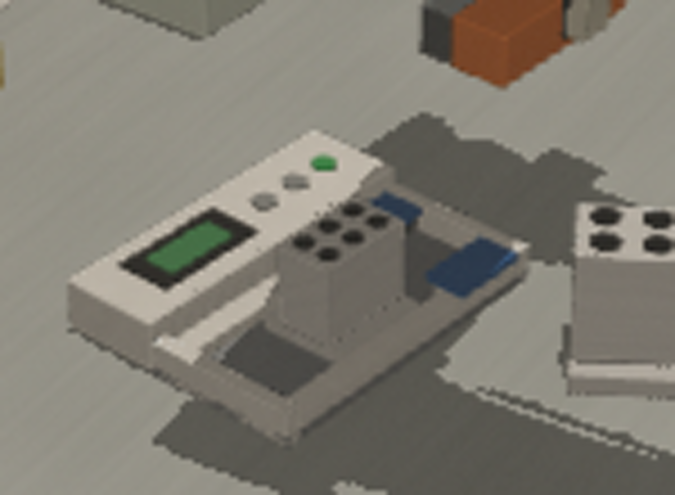

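The insert stands clear at about (0.5367,-0.0195), dock y about +6 mm. Now to lay the block down.

>>> apply_moves([
  [[0.77,0.25,0],[0,-0.03,-0.55],30],
  [[0.75,0.3,0],[0,0,-0.55],30],
  [[0.72,0.36,0.1],[0,0,-0.55],30],
  [[0.69,0.42,0.1],[0,0,-0.55],30],
  [[0.66,0.47,0.1],[0,0,-0.55],30],
])

```text
time_s: 7.7
tcp_pos: [0.4346, -0.328, 0.1135]
eef_rot: [179.8, -0.5, -75.8]
contact_force: [0.3, -1.5, -1.5]
gripper_width: 0.0358
```

>>> apply_moves([
  [[0.45,0.4,0.1],[0,0,-0.5],30],
  [[0,0,0],[0,0,0],30],
])

```text
time_s: 7.9
tcp_pos: [0.4194, -0.3522, 0.1062]
eef_rot: [179.6, -0.3, -71.7]
contact_force: [0.4, 0.4, -1.5]
gripper_width: 0.0358
```

```bash
python3 go.py .421 -.359 .028 -72.5 4
```

```text
pos [ 0.4194 -0.3522  0.1062] rot [179.59  -0.32 -71.71] t 7.9 j [-19.2  16.2 -26.    0.7 -48.   37. ] F [ 0.4  0.4 -1.5] w 0.0358
rows 4 turn/row [ 0.013 -0.01   0.025]
0 [0.04 0.   0.49]
1 [0.04 0.   0.49]
2 [0.04 0.   0.49]
3 [0.04 0.   0.49]
```

>>> apply_moves([
  [[0.04,0,0.49],[0.03,-0.02,0.04],30],
  [[0.04,0,0.49],[0.02,-0.02,0.04],30],
  [[0.04,0,0.4],[0,0,0],30],
  [[0,0,0.25],[0,0,0],30],
  [[0,0,0],[0,0,0],30],
])

```text
time_s: 8.4
tcp_pos: [0.418, -0.3569, 0.0346]
eef_rot: [179.8, 0.2, -72.7]
contact_force: [-0.8, 0.3, -2.2]
gripper_width: 0.0359
```

```bash
python3 go.py .421 -.359 .027 -72.5
```

```text
pos [ 0.418  -0.3569  0.0346] rot [179.85   0.19 -72.66] t 8.4 j [-20.1  22.  -29.   -0.1 -39.2  37.5] F [-0.8  0.3 -2.2] w 0.0359
rows 1 turn/row [ 0.019  0.024 -0.019]
0 [ 0.07 -0.06  0.19]
```

>>> apply_moves([
  [[0,0,0.12],[0.02,0.02,0],30],
  [[0,0,0.06],[0,0,0],30],
  [[0,0,0.04],[0,0,0],30],
])

```text
time_s: 8.7
tcp_pos: [0.4185, -0.3567, 0.027]
eef_rot: [-180.0, -0.0, -72.6]
contact_force: [-7.3, 6.6, 27.0]
gripper_width: 0.0355
```

>>> apply_moves([
  [[0,0,-0.03],[0,0,0],60],
  [[0,0,0],[0,0,0],70],
  [[0,0,0],[0,0,0],70],
  [[0,0,0],[0,0,0],70],
  [[0,0,-0.2],[0,0,0],70],
])

```text
time_s: 9.2
tcp_pos: [0.4201, -0.357, 0.0384]
eef_rot: [-179.8, -0.2, -72.5]
contact_force: [-0.8, 0.6, 0.1]
gripper_width: 0.0679
```

>>> apply_moves([
  [[0,0,-0.5],[0,0,0],70],
  [[0,0,-0.8],[0,0,0],70],
  [[0,0,-0.8],[0,0,0],70],
  [[0,0,-0.8],[0,0,0],70],
  [[0,0,0],[0,0,0],70],
])

```text
time_s: 9.7
tcp_pos: [0.4194, -0.3571, 0.1612]
eef_rot: [-179.9, -0.2, -72.5]
contact_force: [0.9, 0.6, 0.7]
gripper_width: 0.0698
```

```bash
python3 go.py .5367 -.0195 .15 -99.2 10
python3 - <<'E'
from h import *
c=wrist("w5")
m=cv2.inRange(cv2.cvtColor(c["img"],cv2.COLOR_BGR2HSV),(4,150,60),(16,255,255))
m[320:]=0;m[:, :280]=0;m[:,370:]=0
P=pm(c); q=P[(m>0)];print(len(q),q[:,2].mean(),cv2.minAreaRect((q[:,:2]*1000).astype(np.float32)))
E
```

```text
pos [ 0.4194 -0.3571  0.1612] rot [-179.85   -0.22  -72.5 ] t 9.7 j [-20.   12.8 -21.9   0.1 -55.1  37.4] F [0.9 0.6 0.7] w 0.0698
rows 10 turn/row [-0.002 -0.002  0.334]
0 [-0.72 -0.53  0.03]
1 [-0.74 -0.5   0.03]
2 [-0.76 -0.46  0.03]
3 [-0.78 -0.43  0.03]
4 [-0.8  -0.39  0.03]
5 [-0.82 -0.35  0.03]
6 [-0.84 -0.31  0.03]
7 [-0.85 -0.28  0.03]
8 [-0.86 -0.24  0.03]
9 [-0.87 -0.2   0.03]
5605 0.03232356561220272 ((421.30596923828125, -364.11663818359375), (35.234153747558594, 128.70327758789062), 17.583805084228516)
```

View pics/w5.png

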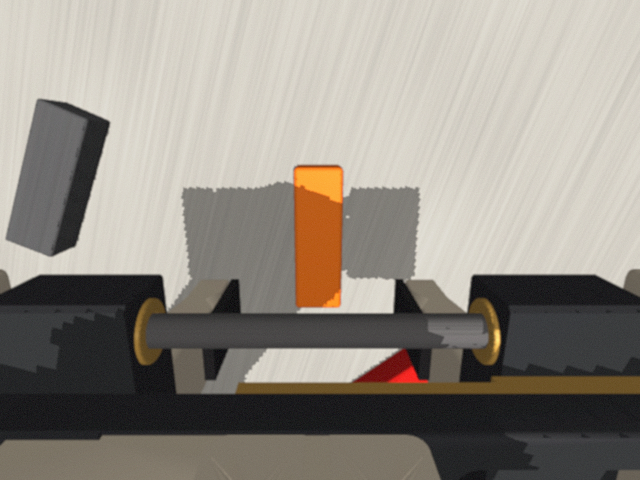

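The orange block lies flat at (318,236) with its top at z 0.032. Moving over the insert.

>>> apply_moves([
  [[-0.72,-0.53,0],[0,0,0.33],70],
  [[-0.74,-0.5,0],[0,0,0.33],70],
  [[-0.76,-0.46,0],[0,0,0.33],70],
  [[-0.78,-0.43,0],[0,0,0.33],70],
  [[-0.8,-0.39,0],[0,0,0.33],70],
])

```text
time_s: 10.25
tcp_pos: [0.4756, -0.1858, 0.1567]
eef_rot: [179.9, -0.0, -86.7]
contact_force: [0.5, -0.0, 0.2]
gripper_width: 0.07
```

>>> apply_moves([
  [[-0.82,-0.35,0],[0,0,0.33],70],
  [[-0.84,-0.31,0],[0,0,0.33],70],
  [[-0.85,-0.28,0],[0,0,0.33],70],
  [[-0.86,-0.24,0],[0,0,0.33],60],
  [[-0.5,-0.1,0],[0,0,0.33],60],
])

```text
time_s: 10.75
tcp_pos: [0.5304, -0.0243, 0.153]
eef_rot: [179.5, -0.1, -100.4]
contact_force: [-0.2, -0.9, -0.4]
gripper_width: 0.0614
```

>>> apply_moves([
  [[0,0,0],[0,0,0],60],
])

```text
time_s: 10.85
tcp_pos: [0.5307, -0.0222, 0.1522]
eef_rot: [179.5, -0.1, -100.3]
contact_force: [-0.3, 0.3, -0.4]
gripper_width: 0.0608
```

```bash
python3 go.py .5367 -.0195 .12 -99.2
python3 - <<'E'
from h import *
c=wrist("w6")
P=pm(c); m=(P[...,2]>.056)&(P[...,2]<.066)&(P[...,0]>.48)&(P[...,0]<.6)&(P[...,1]>-.07)&(P[...,1]<.1)&(c["z_map"]>0)
q=P[m]; print(len(q)); print(cv2.minAreaRect((q[:,:2]*1000).astype(np.float32)) if len(q) else "")
E
```

```text
pos [ 0.5307 -0.0222  0.1522] rot [ 1.7950e+02 -1.2000e-01 -1.0035e+02] t 10.85 j [ 18.7  12.  -24.2  -0.2 -54.3 -28.9] F [-0.3  0.3 -0.4] w 0.0608
rows 1 turn/row [ 0.063 -0.015 -0.143]
0 [-0.1  -0.14  0.8 ]
4590
((536.7095947265625, -20.78160858154297), (60.511844635009766, 34.05911636352539), 81.14832305908203)
```

View pics/w6.png

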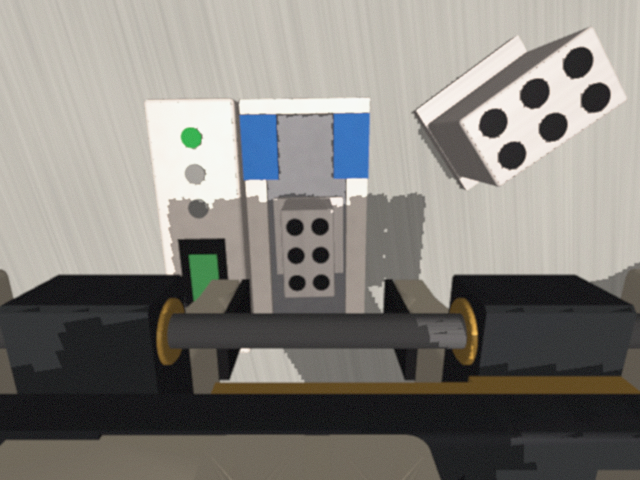

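The wrist view shows the insert's six-hole top at (308,253), clear of the lips at (260,145) and (350,145). Its measured size is 60.5 x 34.1 mm, so it is the smaller one. Centre is (0.5367,-0.0208).

>>> apply_moves([
  [[-0.06,-0.14,0.5],[0.06,0,-0.18],60],
  [[0,-0.02,0.6],[0,0,0],60],
  [[0,0,0.6],[0,0,0],60],
  [[0,0,0],[0,0,0],56],
])

```text
time_s: 11.3
tcp_pos: [0.5347, -0.0248, 0.0814]
eef_rot: [179.9, -0.2, -98.7]
contact_force: [-0.3, 0.3, -0.5]
gripper_width: 0.0571
```

```bash
python3 go.py .5367 -.0208 .053 -98.85
```

```text
pos [ 0.5347 -0.0248  0.0814] rot [ 1.7987e+02 -1.6000e-01 -9.8670e+01] t 11.3 j [ 18.4  17.1 -28.6   0.1 -44.5 -27.1] F [-0.3  0.3 -0.5] w 0.0571
rows 1 turn/row [ 0.016 -0.02   0.022]
0 [-0.11 -0.03  0.71]
```

>>> apply_moves([
  [[-0.11,-0.03,0.4],[0.02,-0.02,0.02],56],
  [[0,0,0.3],[0,0,0],56],
  [[0,0,0],[0,0,0],56],
])

```text
time_s: 11.6
tcp_pos: [0.5363, -0.0229, 0.0539]
eef_rot: [-180.0, -0.0, -98.8]
contact_force: [-0.0, -0.2, 0.4]
gripper_width: 0.0562
```

```bash
python3 go.py .5367 -.0208 .053 -98.85
```

```text
pos [ 0.5363 -0.0229  0.0539] rot [-1.7999e+02 -4.0000e-02 -9.8850e+01] t 11.6 j [ 18.5  19.3 -30.    0.1 -40.7 -27.4] F [-0.  -0.2  0.4] w 0.0562
rows 1 turn/row [-0.002 -0.005  0.   ]
0 [-0.05 -0.    0.02]
```

>>> apply_moves([
  [[-0.03,0,0],[0,0,0],28],
  [[0,0,0],[0,0,0],28],
  [[0,0,0],[0,0,0],28],
  [[0,0,0],[0,0,0],28],
  [[0,0,0],[0,0,0],28],
], squeeze=40)

```text
time_s: 12.1
tcp_pos: [0.5374, -0.0221, 0.0568]
eef_rot: [-179.8, 0.0, -98.8]
contact_force: [0.6, -0.7, -2.8]
gripper_width: 0.0336
```

>>> apply_moves([
  [[0,0,0],[0,0,0],28],
  [[0,0,-0.1],[0,0,0],28],
  [[0,0,-0.3],[0,0,0],28],
])

```text
time_s: 12.4
tcp_pos: [0.5359, -0.0224, 0.0721]
eef_rot: [180.0, -0.1, -98.9]
contact_force: [-0.6, -0.5, -1.7]
gripper_width: 0.0335
```

>>> apply_moves([
  [[0,0,-0.6],[0,0,0],28],
  [[0,0,-0.7],[0,0,0],28],
  [[0,0,-0.5],[0,0,0],28],
  [[0,0,0],[0,0,0],28],
])

```text
time_s: 12.8
tcp_pos: [0.5365, -0.0223, 0.1508]
eef_rot: [-179.9, -0.0, -98.8]
contact_force: [1.7, -0.0, -2.4]
gripper_width: 0.0339
```

```bash
python3 go.py .489 .3362 .14 -109.8 12
python3 - <<'E'
from h import *; from plant import r
z=r.get_state()["tcp_pos"]
c=r.capture("side");cv2.imwrite("pics/side4.png",c["img"][100:400,150:550])
cv2.imwrite("pics/scene4.png",r.capture("scene")["img"][150:350,200:500])
E
```

```text
pos [ 0.5365 -0.0223  0.1508] rot [-1.799e+02 -4.000e-02 -9.881e+01] t 12.8 j [ 18.6  12.2 -24.2   0.1 -53.5 -27.5] F [ 1.7 -0.  -2.4] w 0.0339
rows 12 turn/row [-0.001 -0.     0.114]
0 [-0.72  0.21  0.02]
1 [-0.72  0.22  0.02]
2 [-0.72  0.24  0.02]
3 [-0.71  0.25  0.02]
4 [-0.71  0.26  0.02]
5 [-0.7   0.27  0.02]
6 [-0.7   0.28  0.02]
7 [-0.69  0.29  0.02]
8 [-0.69  0.3   0.02]
9 [-0.69  0.31  0.02]
10 [-0.68  0.32  0.02]
11 [-0.67  0.34  0.02]
```

View pics/side4.png

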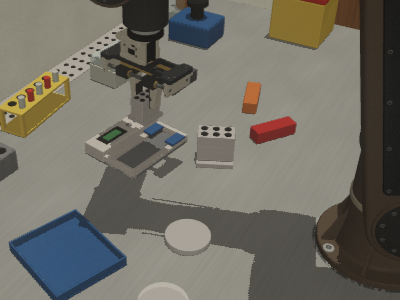

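The insert is lifted upright in the gripper at (148,105) in the crop, and the dock is empty. Carrying it to the tray.

>>> apply_moves([
  [[-0.4,0.12,0],[0,0,0.11],28],
  [[-0.72,0.22,0],[0,0,0.11],28],
  [[-0.72,0.24,0],[0,0,0.11],28],
  [[-0.71,0.25,0],[0,0,0.11],28],
  [[-0.71,0.26,0],[0,0,0.11],28],
])

```text
time_s: 13.4
tcp_pos: [0.5123, 0.1135, 0.1418]
eef_rot: [179.4, -0.4, -103.8]
contact_force: [0.8, 0.6, -3.0]
gripper_width: 0.0338
```

>>> apply_moves([
  [[-0.7,0.27,0],[0,0,0.11],28],
  [[-0.7,0.28,0],[0,0,0.11],28],
  [[-0.69,0.29,0],[0,0,0.11],28],
  [[-0.69,0.3,0],[0,0,0.11],28],
  [[-0.69,0.31,0],[0,0,0.11],28],
])

```text
time_s: 13.9
tcp_pos: [0.4886, 0.2664, 0.134]
eef_rot: [179.0, -1.0, -108.5]
contact_force: [1.1, 1.1, -2.9]
gripper_width: 0.0335
```

```bash
python3 go.py .489 .3362 .14 -109.8 3
```

```text
pos [0.4886 0.2664 0.134 ] rot [ 179.02   -1.04 -108.48] t 13.9 j [ 48.4  15.9 -21.4  -0.6 -54.  -66.5] F [ 1.1  1.1 -2.9] w 0.0335
rows 3 turn/row [ 0.04  -0.044  0.055]
0 [-0.55  0.18 -0.06]
1 [-0.55  0.19 -0.05]
2 [-0.55  0.19 -0.05]
```

>>> apply_moves([
  [[-0.55,0.18,-0.03],[0.06,-0.05,0.05],28],
  [[-0.55,0.19,0],[0.06,-0.05,0.05],28],
  [[-0.35,0.15,0],[0,-0.03,0.05],28],
  [[0,0,0],[0,0,0],28],
  [[0,0,0],[0,0,0],28],
])

```text
time_s: 14.4
tcp_pos: [0.4837, 0.3314, 0.1276]
eef_rot: [179.7, -0.6, -109.6]
contact_force: [0.2, -0.4, -2.6]
gripper_width: 0.0339
```

```bash
python3 go.py .489 .3362 .06 -109.8
python3 - <<'E'
from h import *; from plant import r
P0=r.get_state()["tcp_pos"]
for n in("scene","side"):
    c=r.capture(n);cv2.imwrite(f"pics/{n}5.png",c["img"]);P=pm(c)
    m=cv2.inRange(cv2.cvtColor(c["img"],cv2.COLOR_BGR2HSV),(100,120,30),(125,255,255))
    q=P[(m>0)&(P[...,2]<.03)&(P[...,1]>.15)&(P[...,1]<.5)&(P[...,0]<.7)];print(n,cv2.minAreaRect((q[:,:2]*1000).astype(np.float32)))
    w=(np.abs(P[...,0]-P0[0])<.05)&(np.abs(P[...,1]-P0[1])<.05)&(P[...,2]>.05)&(P[...,2]<.15)&(m==0)
    print(np.percentile(P[w][:,2],[.5,1,2,5])-P0[2])
E
```

```text
pos [0.4837 0.3314 0.1276] rot [ 179.73   -0.55 -109.58] t 14.4 j [ 53.4  18.4 -18.9  -0.1 -53.3 -73. ] F [ 0.2 -0.4 -2.6] w 0.0339
rows 2 turn/row [ 0.017 -0.035  0.014]
0 [-0.09 -0.05  0.84]
1 [-0.08 -0.04  0.84]
scene ((489.9222412109375, 334.63433837890625), (151.96475219726562, 177.5430450439453), 69.98249816894531)
[-0.05025275 -0.04916139 -0.04837494 -0.04633719]
side ((487.11627197265625, 337.9138488769531), (150.44944763183594, 173.24948120117188), 69.74015808105469)
[-0.04950753 -0.04893947 -0.04809928 -0.04609675]
```

View pics/scene5.png

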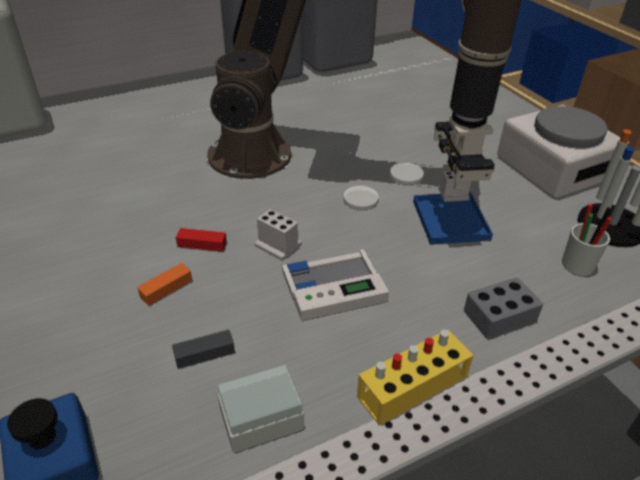

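View pics/side5.png

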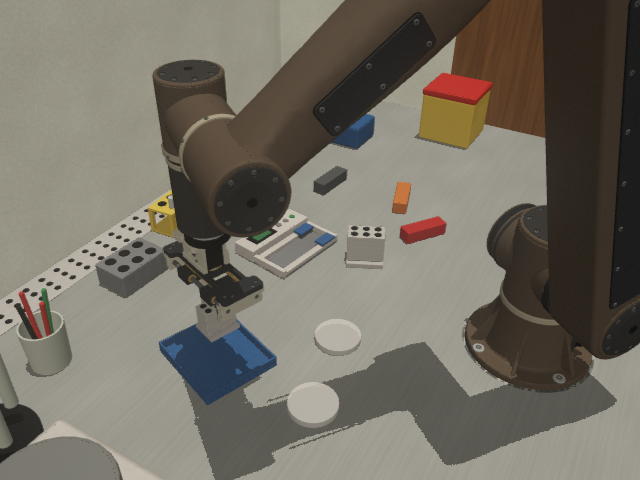

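The insert hangs over the tray in both views, with its underside about 49.5 mm below the TCP, so it should touch down near TCP z 0.0535.

>>> apply_moves([
  [[-0.09,-0.05,0.5],[0.02,-0.04,0.02],28],
  [[-0.07,-0.03,0.5],[0.02,-0.03,0],28],
  [[0,0,0.4],[0,0,0],28],
  [[0,0,0],[0,0,0],28],
])

```text
time_s: 14.9
tcp_pos: [0.4905, 0.3328, 0.0717]
eef_rot: [-179.9, 0.2, -110.0]
contact_force: [-0.8, -0.6, -1.3]
gripper_width: 0.0337
```

```bash
python3 go.py .489 .3362 .0535 -109.8
```

```text
pos [0.4905 0.3328 0.0717] rot [-1.7989e+02  1.6000e-01 -1.1000e+02] t 14.9 j [ 53.1  22.2 -22.    0.1 -45.6 -73.1] F [-0.8 -0.6 -1.3] w 0.0337
rows 1 turn/row [-0.014  0.02  -0.025]
0 [-0.07  0.06  0.46]
```

>>> apply_moves([
  [[0,0,0.2],[0,0,0],28],
  [[0,0,0.1],[0,0,0],28],
  [[0,0,0.06],[0,0,0],28],
])

```text
time_s: 15.2
tcp_pos: [0.4918, 0.3323, 0.0585]
eef_rot: [-179.8, 0.3, -110.1]
contact_force: [0.2, -0.4, -2.1]
gripper_width: 0.0338
```

>>> apply_moves([
  [[0,0,0.05],[-0.02,0.03,0],28],
  [[0,0,0.04],[0,0,0],28],
  [[0,0,0.03],[0,0,0],28],
])

```text
time_s: 15.5
tcp_pos: [0.4922, 0.3327, 0.0544]
eef_rot: [-180.0, 0.1, -110.1]
contact_force: [-3.4, 1.7, 7.4]
gripper_width: 0.0338
```

Touchdown at the expected height (7 N). Releasing.

>>> apply_moves([
  [[0,0,0],[0,0,0],60],
  [[0,0,0],[0,0,0],60],
  [[0,0,0],[0,0,0],60],
  [[0,0,0],[0,0,0],60],
])

```text
time_s: 15.9
tcp_pos: [0.4931, 0.3339, 0.0558]
eef_rot: [-179.9, 0.3, -110.0]
contact_force: [0.1, -0.3, -0.2]
gripper_width: 0.0578
```

>>> apply_moves([
  [[0,0,-0.3],[0,0,0],60],
  [[0,0,-0.7],[0,0,0],60],
  [[0,0,-0.8],[0,0,0],60],
  [[0,0,-0.8],[0,0,0],60],
  [[0,0,0],[0,0,0],60],
])

```text
time_s: 16.4
tcp_pos: [0.493, 0.3331, 0.1665]
eef_rot: [-179.8, 0.2, -110.0]
contact_force: [0.4, -0.3, 0.3]
gripper_width: 0.0603
```

>>> apply_moves([
  [[0.5,0,-0.5],[0,0,0],60],
  [[0.8,0,-0.3],[0,0,0],60],
  [[0.8,0,0],[0,0,0],60],
  [[0.5,0,0],[0,0,0],60],
  [[0,0,0],[0,0,0],60],
])

```text
time_s: 16.9
tcp_pos: [0.4564, 0.2328, 0.203]
eef_rot: [-179.7, 0.5, -109.9]
contact_force: [0.5, 0.2, -0.1]
gripper_width: 0.06
```

Run:
```python
from h import *; from plant import r
for n in("scene","side"):
    c=r.capture(n);cv2.imwrite(f"pics/{n}6.png",c["img"]);P=pm(c)
    m=cv2.inRange(cv2.cvtColor(c["img"],cv2.COLOR_BGR2HSV),(100,120,30),(125,255,255))
    w=(np.abs(P[...,0]-.49)<.06)&(np.abs(P[...,1]-.333)<.06)&(P[...,2]>.05)&(P[...,2]<.07)
    q=P[w];print(n,len(q),np.median(q[:,2]),cv2.minAreaRect((q[:,:2]*1000).astype(np.float32)))
print(r.get_state()["contact_force"])
```

```text
scene 305 0.05942987611152141 ((494.5119934082031, 333.51568603515625), (61.86977005004883, 41.413726806640625), 69.57485961914062)
side 558 0.05922325758381979 ((490.91796875, 335.2129211425781), (62.494903564453125, 38.68568801879883), 69.64350128173828)
[ 0.04999905 -0.36364348  0.16907165]
```

View pics/scene6.png

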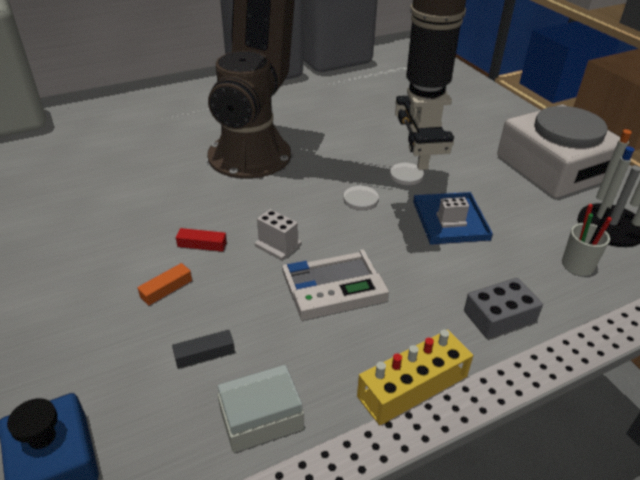

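View pics/side6.png

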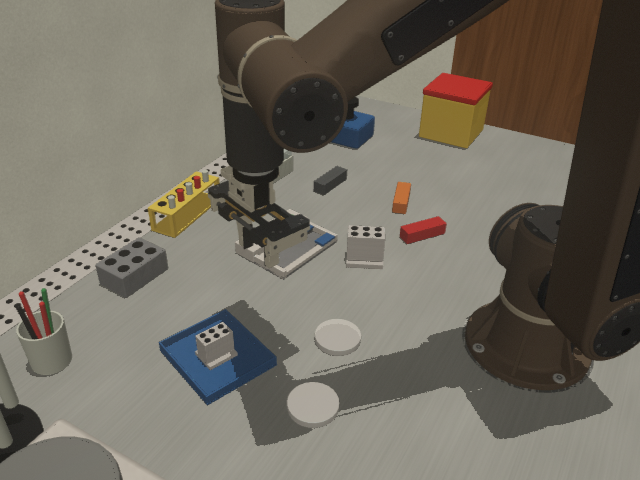

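The insert stands upright in the tray (scene (453,211), side (214,345)). Its top is at z 0.059, which matches 4 + 55 mm. The orange block lies flat on the bench at scene (165,283). Handing in.

```bash
python3 -c "
from plant import r
print(r.close_job())"
```

```text
the job is handed in; nothing more can be done
None
```

The insert is out of the dock and standing upright near the middle of the blue tray. I handed the job in at about 17 s of the 58 s allowed; the hand-in reports no verdict.

- **Knocking it free:** I gripped the orange block and pushed the insert along the channel with the block's end, at about 10 N. It ended at about dock y = +6 mm, clear of the lips. My fingers did not touch the insert until then.
- **Orange block:** I laid it back flat at its old place, with its top at z 0.032. It touched down at about 27 N on the wrist reading, firmer than intended but under the limits.
- **Last checks:** The insert's top is at 0.059 m, as expected for a 55 mm part on a 4 mm floor. It sits about 4 mm from the tray centre. The gripper is well away, and the force reading is about zero.
- **Disagreement:** The scene and side cameras differed by 3 to 7 mm on most positions. I averaged them and confirmed each grasp with the wrist camera.

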